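# Take the barcode scanner from its fork holder and aim it at the cheese pack

### The arm

A 6-joint arm with a two-finger parallel gripper is mounted at the origin on a cart in front of the work surface, level with it; the furniture and walls round the work are solid. World frame = base frame: x ahead of the robot, y to its left, z up, the work surface at z = 0. Lengths are in m, angles in degrees, forces in N, time in s.
With the tool pointing down it reaches from about 0.4 to 0.825 m from the base axis. Payload 7 kg.
Tool frame: the origin (TCP) lies midway between the tips of the shut fingers; the grasp point (between the pads) lies 19 mm behind it (ctrl.hold_point_z is the distance from the TCP to the grasp point, in m); z points along the fingers, y is the line along which they close (so a half turn about z gives the same grasp; the last joint's range is limited). The gripper opens to 88 mm and grips with 3 to 60 N. Pads are 19 mm wide; open, the fingers measure 130 mm over their backs; the gripper's body (78 mm by 193 mm) begins 47 mm behind the grasp point.
Start: joints at [80.564, 20.546, 0.682, 0, -70.136, -16.507], TCP at [0.295, 0.607, 0.227] pointing down, gripper open.
Joint ranges: [-176.03, 176.03], [-82.01, 121.73], [-58.28, 71.71], [-173.87, 95.51], [-174.79, -0.11], [-173.66, 173.66]. Speed limits (degrees/s): [136.94, 136.94, 172.46, 180, 180, 180].

### API

Orientations are given as [roll, pitch, yaw] about the fixed x, y, z axes, in that order (R = Rz(yaw) Ry(pitch) Rx(roll)).
In Python, from plant import ctrl gives the robot as it stands.
- The arm moves only by the tool apply_moves, never from a script. Its argument "deltas" is a list of rows, each an object with "fingers": the finger opening in mm, from 0 to 87.6; "delta_pos": the shift along the tool's x, y, z in mm, a list of three; "angular": the turn, a rotation vector about the tool's x, y, z in degrees, a list of three. A call has 1 to 10 rows; each row is the pose to reach, as a shift and turn from the pose commanded when the call began, along the tool's axes at that moment; what a row does not reach only later rows make up. A row lasts 1/10 s, in which the tool goes at most 50 mm and 8.59 degrees, less where a joint would pass 70% of its speed; a pose out of reach is approached as far as the arm can. A call with a gripper value outside its range is refused whole. The fingers move at their own pace and stop on an object; the grip force is fixed at half the most. Time passes only in rows, so rows that repeat a pose let the fingers close. It gives the time, the measured TCP pose, the force, the opening and the grip force at its end, in the units of the state.
- ctrl.get_obs(): the state, without advancing time (a new reading comes with each control period).
- ctrl.snapshot(name): name is "scene" or "top" or "wrist"; returns the picture (400x640x3 uint8, red, green, blue); there is no depth.
- ctrl.camera_params(name): a dict with "fx", "fy", "cx", "cy" (pixels), "cam_to_world" (4x4, takes a point from camera to world coordinates); the wrist camera has in their place "mount" (4x4, takes a point from camera to tool coordinates, whose origin is the TCP and whose axes are the flange's). Camera axes: x right, y up, looking along -z (the intrinsics and any distortion apply to the point x, -y, -z); pixel columns grow to the right and rows downward; lengths in m; the calibration is good to about 2 mm. A picture is of the moment at which its call begins: read the wrist's pose just before it. camera_params takes no time and is no camera call.
- ctrl.close_job(): hands the job in; it is judged then, once.
The state is a dict: "clock": time; "joint_pos": joint angles; "qvel": joint speeds; "tau": joint torques, N m; "tool_pos": TCP position; "orientation": TCP orientation; "force": force on the tool from outside, world axes, zero at the start; "moment": the same for the moment, N m; "opening": finger opening in m; "gripper_force": force on a finger pad.
Only numpy, scipy, OpenCV 4.12 (cv2) and the standard library are available. Lean on these libraries where they do the work, as an engineer would, in place of code of your own. Each camera call takes 0.05 s, during which the arm holds its last target. There are 200 camera calls.

### The job

Scan the wrapped cheese pack: take the hand scanner out of its fork holder by lifting it just over the lips and drawing it out through the open front, without forcing it or pulling it straight up. Then tip its nose down, more than 40 degrees below level, and hold it in the air above the pack so that its window points at the middle of the pack's barcode label from about 10 cm (5 to 15 cm). Finish while still holding it there, aimed and steady; do not push the pack, the tin or the two small dishes about.

Things in the scene. Friction and masses are not known exactly. Their poses are not given: they have to be found in the camera images.
- scanner: cordless hand scanner, black and grey pistol shape, 0.22 kg, hanging upright in the holder. Origin: under its foot's centre; z up the handle, nose to -x. Foot 48 (x) x 44 (y) x 17 mm; handle 34 x 29 mm; neck 32 x 26 mm at z 80-95 mm; above it a collar 56 x 46 mm with flat underside at z = 95 mm, by which it hangs; then the head. Front of the handle has a trigger, to x = -23 mm.
- grip (a point): where to grip, from above, closing along the scanner's y: inside the head at (0, 0, 133) mm of the scanner, same axes. Here the head's flat upright sides are 46 mm apart, from z = 116 to 156 mm of the scanner and from x = -45 to +25 mm. Farther forward, the hood round the window is 58 mm across. The head's highest point is at z = 164 mm, at its rear.
- window (a point): centre of the scanner's window at the nose, at (-76.7, 0, 115.7) mm in the scanner's frame. Its x axis is the line of sight, out of the window: (-0.966, 0, -0.259) in the scanner's frame, so 15 degrees below level while the scanner hangs upright. Its z axis points up out of the head's top.
- holder: fixed holder: base plate 112 (x) x 100 (y) x 8 mm, rear post and a U-shaped grey fork open to the holder's -x. Origin under the base, straight below the hanging handle; z up. The scanner hangs with its origin at (0, 0, 28) mm of the holder, same axes (free play 4 mm, a few degrees of yaw), its collar on the tines. Its foot cannot pass up through the fork.
- mouth (a point): middle of the fork's open front, at (-36, 0, 123) mm of the holder, level with the tine tops, same axes. Tines at y = 17 to 33 mm either side (gap 34 mm), 9 mm thick, from x = -40 to +22 mm of the holder; a lip 6 mm high on each tip, a rear stop 12 mm high. The scanner is free of the fork once moved 60 mm along the holder's -x.
- pack: loose wrapped cheese pack, a flat block 73 (x) x 102 (y) x 37 mm high, 0.25 kg, lying flat; origin at the centre of its underside.
- label (a point): centre of the white barcode label (32 x 50 mm, black bars) on the top face of the cheese pack, at (8, 12, 37.5) mm in the pack's frame; z points up.
- tin: loose round tin, 76 mm across, 58 mm high, near the pack; origin at the centre of its underside. Not to be pushed.
- ramekin_a: loose round white dish, 77 mm across, 42 mm high, near (0.485, -0.475); origin at the centre of its underside. Not to be pushed.
- ramekin_b: loose round blue-grey dish, 77 mm across, 42 mm high, near (0.40, -0.515); origin at the centre of its underside. Not to be pushed.

How it is judged:
By the outcome, as a careful person would: the job done as asked, in the order asked, and still so for the second after the job is handed in, while the arm keeps its last pose, push and grip.
It also fails if it takes over 38 s, if anything falls off the work surface, if the arm or the gripper's body presses on something with over 40 N, if the wrist force passes 120 N, or if a joint passes its speed limit or range.

## Working session

There is one attempt and no reset: what is moved stays moved. The work goes in short steps, Python scripts to look and compute and a tool call to move; the robot and the scene stay as the last step left them, time stands still between calls to the robot, and variables do not carry over. Pictures are saved under pics/ and viewed, at most 10 in all, crops included, and the job is handed in when it is done.

Besides the shell and the picture viewer there is one more tool, called after "Request:" as name(argument=value, ...), one argument or row to a line, values as JSON. apply_moves: Moves the arm, as the interface text tells. Its arguments: {"type":"object","properties":{"deltas":{"type":"array"}},"required":["deltas"]}

```bash
mkdir -p pics; ls; python3 - <<'E'
from plant import ctrl
import cv2,numpy as np
for n in ("scene","top"):
    im=ctrl.snapshot(n); cv2.imwrite(f"pics/{n}0.png",im[:,:,::-1]); p=ctrl.camera_params(n)
    print(n,{k:(np.round(v,4).tolist() if not isinstance(v,str) else v) for k,v in p.items()})
p=ctrl.camera_params("wrist"); print({k:np.round(v,4).tolist() for k,v in p.items()})
o=ctrl.get_obs(); print(o, ctrl.hold_point_z)
E
```

```text
pics
scene {'fx': 466.3676, 'fy': 466.3676, 'cx': 318.676, 'cy': 207.147, 'cam_to_world': [[0.4482, 0.4951, -0.7443, -0.2459], [-0.8939, 0.2404, -0.3783, -0.6828], [-0.0084, 0.8349, 0.5503, 0.6817], [0.0, 0.0, 0.0, 1.0]]}
top {'fx': 454.3607, 'fy': 454.3607, 'cx': 320.3903, 'cy': 200.9905, 'cam_to_world': [[-0.0204, 0.9965, -0.0814, 0.4138], [-0.9998, -0.0203, 0.0018, -0.2971], [0.0001, 0.0814, 0.9967, 1.0662], [0.0, 0.0, 0.0, 1.0]]}
{'fx': 299.4135, 'fy': 299.4135, 'cx': 316.8073, 'cy': 195.0056, 'mount': [[-0.0006, 0.9657, 0.2596, 0.0704], [1.0, 0.0007, -0.0005, 0.0003], [-0.0006, 0.2596, -0.9657, -0.1561], [0.0, 0.0, 0.0, 1.0]]}
{'clock': 0.1, 'joint_pos': array([ 8.05633704e+01,  2.05872742e+01,  6.39681799e-01, -1.74567510e-02,
       -7.01371748e+01, -1.65069931e+01]), 'qvel': array([-0.07892403, -0.04660691,  0.08376807,  0.04198581, -0.130563  ,
        0.07126004]), 'tau': array([-2.13474130e-03, -5.84162092e+01,  2.93751240e+01,  7.01535031e+00,
        1.01768947e-02, -5.56643772e-05]), 'tool_pos': array([0.29513656, 0.60656874, 0.22572292]), 'orientation': array([ 1.79914063e+02, -8.35222934e-03, -2.59495598e+01]), 'force': array([ 0.11491579,  0.36079183, -0.27041201]), 'moment': array([-0.00595507, -0.00411065, -0.05313509]), 'gripper_force': 0.0, 'opening': 0.08755979312202046} 0.0188
```

View pics/scene0.png

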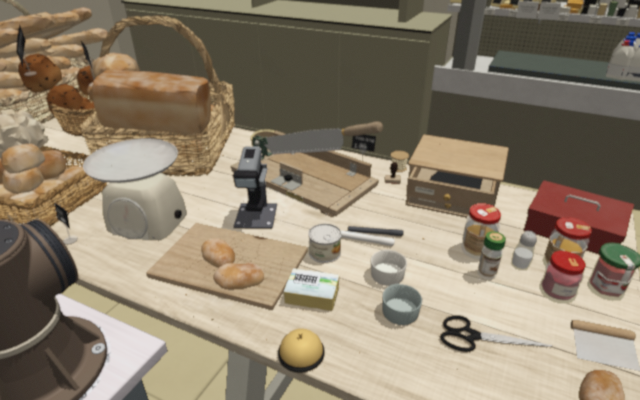

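View pics/top0.png

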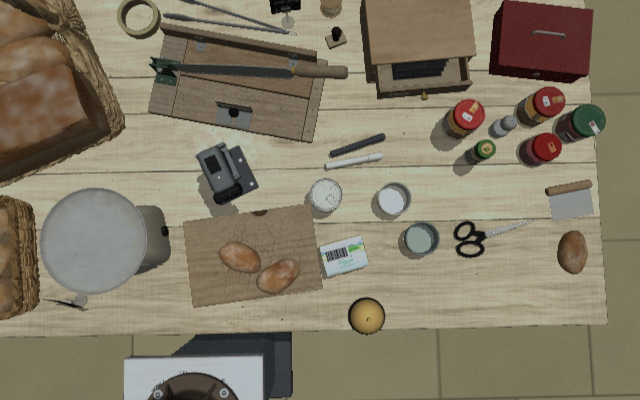

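The scene view shows the scanner in its holder at about (253,185) and the pack at (312,290). In the top view the scanner head is at about (215,170), the base plate at (240,172), the pack at (344,256), the tin at (325,195) and the dishes at (393,200) and (420,238). I'll enlarge these next.

```bash
cat > h.py <<'E'
import numpy as np,cv2
from plant import ctrl
def ray(n,u,v,T=None):
    p=ctrl.camera_params(n); M=np.array(p["cam_to_world"]) if T is None else T@np.array(p["mount"])
    d=M[:3,:3]@np.array([(u-p["cx"])/p["fx"],-(v-p["cy"])/p["fy"],-1]); return M[:3,3],d
def onz(n,u,v,z,T=None):
    o,d=ray(n,u,v,T); return o+d*(z-o[2])/d[2]
E
python3 - <<'E'
import cv2,numpy as np
a=cv2.imread("pics/top0.png");b=cv2.imread("pics/scene0.png")
c=lambda i,x,y,w,h,s:cv2.resize(i[y:y+h,x:x+w],None,fx=s,fy=s,interpolation=cv2.INTER_CUBIC)
A=c(a,185,130,80,80,5);B=c(b,215,130,80,100,4);C=c(a,310,220,70,70,5);D=c(b,270,250,80,70,5)
o=np.zeros((600,800,3),np.uint8);o[:]=0
im=np.hstack([A,np.vstack([B])[:400,:320]]); o[:400,:720]=im[:, :720]
cv2.imwrite("pics/crop1.png",o[:400,:720])
o2=np.zeros((350,760,3),np.uint8);o2[:,:350]=C;o2[:,355:755]=D;cv2.imwrite("pics/crop2.png",o2)
E
```

```text
(no output)
```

View pics/crop1.png

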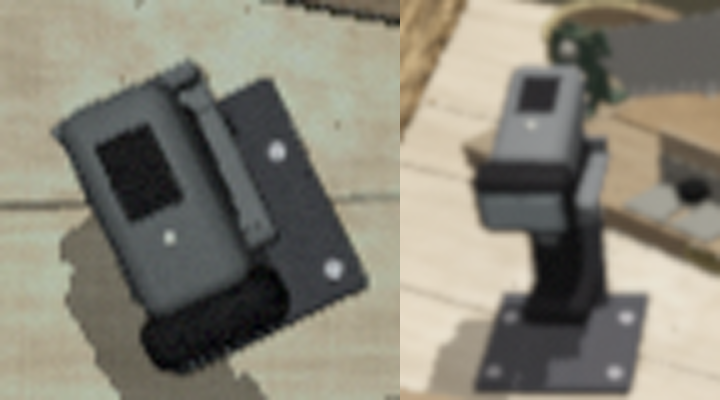

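View pics/crop2.png

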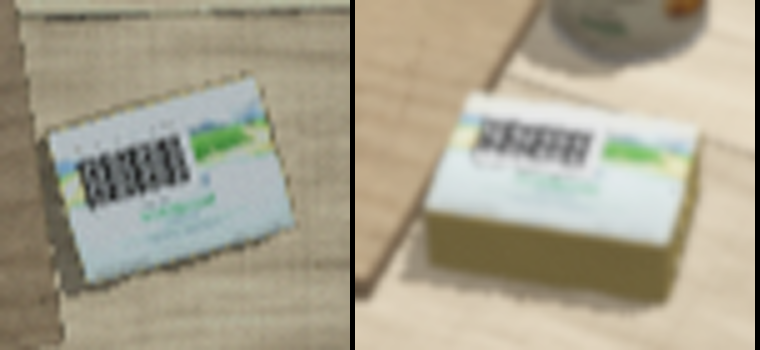

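The scanner's nose points toward the robot and slightly right. In the top view its top dot is at about (218.6,177.6) and the screen at (213,164.4). The label centre is at about (337,254), and the plate and pack corners are all visible.

```bash
python3 - <<'E'
from h import *
def tri(a,b):
    o1,d1=ray("top",*a);o2,d2=ray("scene",*b)
    s=np.linalg.lstsq(np.c_[d1,-d2],o2-o1,rcond=None)[0];p,q=o1+s[0]*d1,o2+s[1]*d2
    return np.round((p+q)/2,4),np.round(np.linalg.norm(p-q),4)
print("dot",tri((218.6,177.6),(247.75,161.25)));print("scr",tri((213,164.4),(249.75,153.75)))
P=[onz("scene",u,v,.008)[:2] for u,v in [(241.2,203.8),(277,203.2),(272,228),(233.8,228)]]
print("plate scene",np.round(P,4).tolist(), np.mean(P,0),[np.linalg.norm(P[i]-P[(i+1)%4]) for i in range(4)])
Q=[onz("top",u,v,.008)[:2] for u,v in [(239.4,146),(258.6,186)]];print("plate top",np.round(Q,4).tolist())
for n,c,l in [("top",[(320,246.4),(360,235.2),(369,265.2),(328,276.4)],(337,254)),("scene",[(293,269),(339,275.6),(333,298.6),(284,292.4)],(307,278.6))]:
    p=np.array([onz(n,u,v,.0373)[:2] for u,v in c]);L=onz(n,*l,.0375)[:2]
    print(n,"pack",p.mean(0),[round(float(np.linalg.norm(p[i]-p[(i+1)%4])),4) for i in range(4)],"yaw",np.degrees(np.arctan2(*((p[0]-p[3]+p[1]-p[2])[::-1]))),"label",L)
    print("tin",onz(n,*((325,194) if n=="top" else (324,233)),.058)[:2])
print("dishes",onz("top",393,200,.042)[:2],onz("top",420,238,.042)[:2])
E
```

```text
dot (array([ 0.5374, -0.1   ,  0.177 ]), np.float64(0.0025))
scr (array([ 0.5627, -0.0899,  0.1825]), np.float64(0.0015))
plate scene [[0.5898, -0.0269], [0.634, -0.1112], [0.5318, -0.1581], [0.4905, -0.0733]] [ 0.56153368 -0.09236431] [np.float64(0.09519103584233975), np.float64(0.11240853454313898), np.float64(0.0943001449447593), np.float64(0.10958615104701104)]
plate top [[0.6343, -0.1106], [0.5384, -0.155]]
top pack [ 0.37313321 -0.35013996] [0.0938, 0.07, 0.0954, 0.0693] yaw 14.524341545814533 label [ 0.37739474 -0.333895  ]
tin [ 0.51156198 -0.30951831]
scene pack [ 0.37046465 -0.35308811] [0.0978, 0.0675, 0.0976, 0.071] yaw 14.74005215303355 label [ 0.37862715 -0.33707092]
tin [ 0.50885404 -0.31193476]
dishes [ 0.49635181 -0.46322485] [ 0.40947713 -0.52102024]
```

```bash
cat >> h.py <<'E'
from scipy.spatial.transform import Rotation as R
def pose():
    o=ctrl.get_obs(); T=np.eye(4); T[:3,:3]=R.from_euler("xyz",o["orientation"],degrees=True).as_matrix(); T[:3,3]=o["tool_pos"]; return T,o
def delta(p,rot,T=None):
    T=pose()[0] if T is None else T
    rot=rot if isinstance(rot,R) else R.from_euler("xyz",rot,degrees=True)
    return np.round(T[:3,:3].T@(np.array(p)-T[:3,3])*1000,1).tolist(), np.round((R.from_matrix(T[:3,:3]).inv()*rot).as_rotvec(degrees=True),1).tolist()
E
python3 - <<'E'
from h import *
for p,y in [((.295,.607,.37),-26),((.43,.3,.39),-69),((.43,.25,.39),-75),((.555,-.094,.31),-155)]: print(p,delta(p,[180,0,y]))
E
```

```text
(0.295, 0.607, 0.37) ([-0.3, -0.1, -144.3], [0.1, -0.0, 0.1])
(0.43, 0.3, 0.39) ([255.4, 216.9, -163.9], [0.1, -0.0, 43.1])
(0.43, 0.25, 0.39) ([277.3, 261.9, -163.8], [0.1, -0.0, 49.1])
(0.555, -0.094, 0.31) ([540.2, 516.4, -83.4], [0.0, -0.1, 129.1])
```

Request:
apply_moves(
  deltas=[
    {"fingers": 87,"delta_pos": [0,0,-50],"angular": [0,0,0]},
    {"fingers": 87,"delta_pos": [0,0,-100],"angular": [0,0,0]},
    {"fingers": 87,"delta_pos": [0,0,-140],"angular": [0,0,6]},
    {"fingers": 87,"delta_pos": [30,25,-155],"angular": [0,0,14]},
    {"fingers": 87,"delta_pos": [60,50,-160],"angular": [0,0,22]},
    {"fingers": 87,"delta_pos": [95,82,-163],"angular": [0,0,30]},
    {"fingers": 87,"delta_pos": [130,115,-163],"angular": [0,0,38]},
    {"fingers": 87,"delta_pos": [165,148,-163],"angular": [0,0,46]},
    {"fingers": 87,"delta_pos": [200,182,-163],"angular": [0,0,54]},
    {"fingers": 87,"delta_pos": [235,216,-163],"angular": [0,0,62]},
  ],
)

```text
clock: 1.1
tool_pos: [0.4122, 0.3079, 0.3894]
orientation: [180.0, -0.0, -88.2]
force: [1.1, -0.8, 0.5]
opening: 0.0872
gripper_force: 0.0
```

```bash
python3 - <<'E'
from h import *
T,o=pose();print(o["tool_pos"],o["orientation"],o["joint_pos"])
print(delta((.555,-.094,.31),[180,0,-155]))
E
```

```text
[0.4121952  0.30790356 0.38940309] [ 1.79989328e+02 -2.69904283e-03 -8.82489044e+01] [ 5.86410276e+01  1.43298896e+00 -2.61702540e+00 -7.48341431e-03
 -8.59580761e+01 -5.68894042e+01]
([406.1, -130.5, 79.4], [0.0, -0.0, 66.8])
```

Request:
apply_moves(
  deltas=[
    {"fingers": 87,"delta_pos": [41,-13,0],"angular": [0,0,7]},
    {"fingers": 87,"delta_pos": [81,-26,0],"angular": [0,0,14]},
    {"fingers": 87,"delta_pos": [122,-39,0],"angular": [0,0,21]},
    {"fingers": 87,"delta_pos": [162,-52,5],"angular": [0,0,28]},
    {"fingers": 87,"delta_pos": [203,-65,15],"angular": [0,0,35]},
    {"fingers": 87,"delta_pos": [244,-78,30],"angular": [0,0,42]},
    {"fingers": 87,"delta_pos": [284,-91,45],"angular": [0,0,49]},
    {"fingers": 87,"delta_pos": [325,-104,60],"angular": [0,0,56]},
    {"fingers": 87,"delta_pos": [365,-117,70],"angular": [0,0,62]},
    {"fingers": 87,"delta_pos": [406,-130,79],"angular": [0,0,66.8]},
  ],
)

```text
clock: 2.1
tool_pos: [0.5566, -0.0929, 0.3096]
orientation: [180.0, -0.0, -155.0]
force: [0.2, 1.0, 0.3]
opening: 0.0866
gripper_force: 0.0
```

Request:
apply_moves(
  deltas=[
    {"fingers": 87,"delta_pos": [0,0,0],"angular": [0,0,0]},
    {"fingers": 87,"delta_pos": [0,0,0],"angular": [0,0,0]},
    {"fingers": 87,"delta_pos": [0,0,0],"angular": [0,0,0]},
  ],
)

```text
clock: 2.4
tool_pos: [0.5565, -0.0908, 0.3106]
orientation: [180.0, -0.0, -154.7]
force: [0.2, 0.4, 0.1]
opening: 0.0864
gripper_force: 0.0
```

```bash
python3 - <<'E'
from h import *
T,o=pose();im=ctrl.snapshot("wrist");np.save("T1.npy",T)
cv2.imwrite("pics/w1.png",im[:,:,::-1]);print(o["tool_pos"],o["orientation"],o["joint_pos"],o["clock"])
E
```

```text
[ 0.55648575 -0.09079094  0.31059811] [ 1.79992948e+02 -3.62563319e-04 -1.54706858e+02] [ 1.06159553e+01  7.55124819e+00 -5.73225019e+00 -6.91466669e-03
 -7.67186391e+01 -7.53212247e+01] 2.4
```

View pics/w1.png

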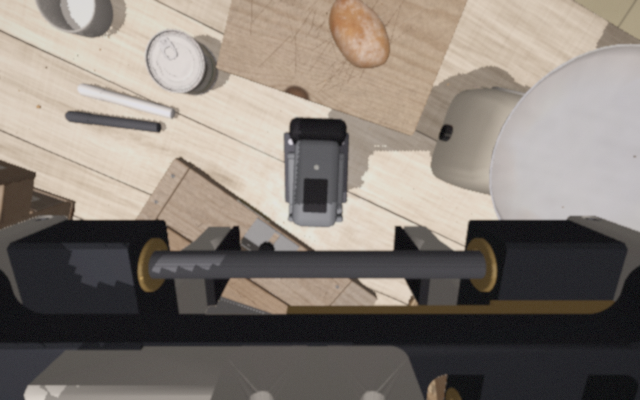

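The scanner head lies between u≈294–339 and v≈118–226 with the nose up. The dot is at about (317.5,167) and the screen at (315.5,195). It is close to aligned, with roughly 3° of yaw difference. I'll enlarge it for exact edges.

```bash
python3 - <<'E'
import cv2
a=cv2.imread("pics/w1.png")[110:230,270:370]
a=cv2.convertScaleAbs(a,alpha=1.6,beta=20)
cv2.imwrite("pics/w1c.png",cv2.resize(a,None,fx=5,fy=5,interpolation=cv2.INTER_CUBIC))
E
```

```text
(no output)
```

View pics/w1c.png

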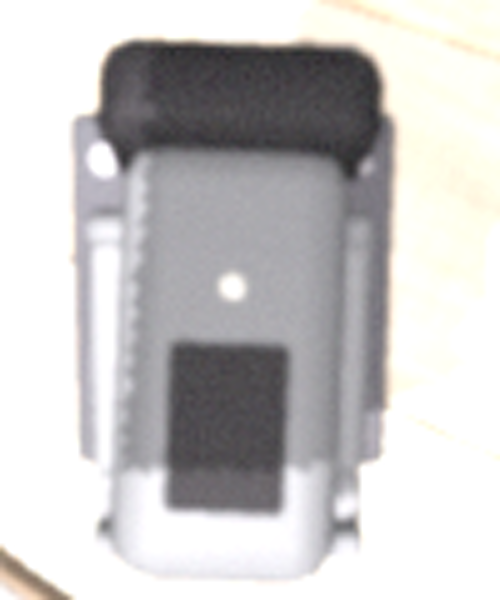

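```bash
python3 - <<'E'
from h import *
T=np.load("T1.npy")
for n,u,v,z in [("screen",315.4,195,.187),("dot",316.4,167.4,.180),("rear",315,225,.19),("hoodfront",318.2,118.4,.165),("pl FL",285,133.6,.008),("pl FR",349.4,133.6,.008),("pl RR",346.4,201,.008),("pl RL",286,201.6,.008),("headL",270+127/5,110+400/5,.18),("headR",270+341/5,110+400/5,.18)]:
    print(n,np.round(onz("wrist",u,v,z,T),4))
E
```

```text
screen [ 0.5625 -0.0905  0.187 ]
dot [ 0.5388 -0.1006  0.18  ]
rear [ 0.5896 -0.0782  0.19  ]
hoodfront [ 0.4966 -0.1186  0.165 ]
pl FL [ 0.5393 -0.1529  0.008 ]
pl FR [ 0.498  -0.0653  0.008 ]
pl RR [ 0.5942 -0.0219  0.008 ]
pl RL [ 0.6362 -0.1086  0.008 ]
headL [ 0.568  -0.1097  0.18  ]
headR [ 0.55   -0.0715  0.18  ]
```

```bash
python3 - <<'E'
from h import *
print(delta((.565,-.0893,.143),[180,0,-156.9]),ctrl.get_obs()["clock"])
E
```

```text
([-8.0, -2.6, 167.9], [-0.0, 0.0, 2.2]) 2.45
```

Request:
apply_moves(
  deltas=[
    {"fingers": 87,"delta_pos": [-8,-2.6,20],"angular": [0,0,2.2]},
    {"fingers": 87,"delta_pos": [-8,-2.6,50],"angular": [0,0,2.2]},
    {"fingers": 87,"delta_pos": [-8,-2.6,80],"angular": [0,0,2.2]},
    {"fingers": 87,"delta_pos": [-8,-2.6,110],"angular": [0,0,2.2]},
    {"fingers": 87,"delta_pos": [-8,-2.6,135],"angular": [0,0,2.2]},
    {"fingers": 87,"delta_pos": [-8,-2.6,155],"angular": [0,0,2.2]},
    {"fingers": 87,"delta_pos": [-8,-2.6,165],"angular": [0,0,2.2]},
    {"fingers": 87,"delta_pos": [-8,-2.6,168],"angular": [0,0,2.2]},
    {"fingers": 87,"delta_pos": [-8,-2.6,168],"angular": [0,0,2.2]},
    {"fingers": 87,"delta_pos": [-8,-2.6,168],"angular": [0,0,2.2]},
  ],
)

```text
clock: 3.45
tool_pos: [0.5657, -0.0898, 0.1438]
orientation: [-180.0, 0.1, -156.9]
force: [-0.3, 0.3, 0.6]
opening: 0.0869
gripper_force: 0.0
```

```bash
python3 - <<'E'
from h import *
T,o=pose();im=ctrl.snapshot("wrist");np.save("T2.npy",T)
a=im[0:400:1,120:520,::-1];cv2.imwrite("pics/w2.png",cv2.convertScaleAbs(a,alpha=1.5,beta=20));print(o["tool_pos"],o["orientation"],o["force"])
E
```

```text
[ 0.56572145 -0.08980441  0.14382023] [-1.79960862e+02  1.04597676e-01 -1.56905508e+02] [-0.30262013  0.33447732  0.64172178]
```

View pics/w2.png

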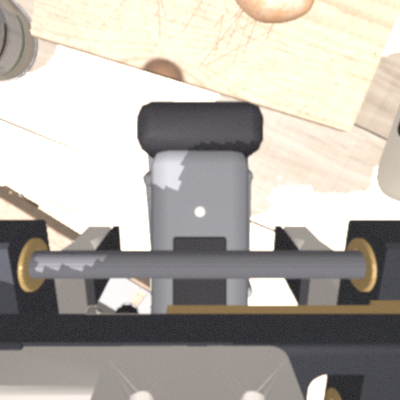

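The head is centred between the fingers (mid u≈320) and square to them. I'll close the fingers.

Request:
apply_moves(
  deltas=[
    {"fingers": 40,"delta_pos": [0,0,0],"angular": [0,0,0]},
    {"fingers": 30,"delta_pos": [0,0,0],"angular": [0,0,0]},
    {"fingers": 30,"delta_pos": [0,0,0],"angular": [0,0,0]},
    {"fingers": 30,"delta_pos": [0,0,0],"angular": [0,0,0]},
    {"fingers": 30,"delta_pos": [0,0,0],"angular": [0,0,0]},
    {"fingers": 30,"delta_pos": [0,0,0],"angular": [0,0,0]},
    {"fingers": 30,"delta_pos": [0,0,0],"angular": [0,0,0]},
    {"fingers": 30,"delta_pos": [0,0,0],"angular": [0,0,0]},
  ],
)

```text
clock: 4.3
tool_pos: [0.5649, -0.0901, 0.1425]
orientation: [180.0, -0.0, -156.9]
force: [-0.4, 0.6, 0.7]
opening: 0.0457
gripper_force: 30.0
```

Request:
apply_moves(
  deltas=[
    {"fingers": 30,"delta_pos": [0,0,-3],"angular": [0,0,0]},
    {"fingers": 30,"delta_pos": [0,0,-7],"angular": [0,0,0]},
    {"fingers": 30,"delta_pos": [0,0,-10],"angular": [0,0,0]},
    {"fingers": 30,"delta_pos": [0,0,-10],"angular": [0,0,0]},
    {"fingers": 30,"delta_pos": [0,0,-10],"angular": [0,0,0]},
  ],
)

```text
clock: 4.8
tool_pos: [0.565, -0.0901, 0.1526]
orientation: [180.0, 0.0, -156.9]
force: [-0.5, -0.3, -2.5]
opening: 0.0458
gripper_force: 30.0
```

Request:
apply_moves(
  deltas=[
    {"fingers": 30,"delta_pos": [3,0,0],"angular": [0,0,0]},
    {"fingers": 30,"delta_pos": [7,-0.2,0],"angular": [0,0,0]},
    {"fingers": 30,"delta_pos": [12,-0.3,0],"angular": [0,0,0]},
    {"fingers": 30,"delta_pos": [18,-0.4,0],"angular": [0,0,0]},
  ],
)

```text
clock: 5.2
tool_pos: [0.548, -0.0977, 0.1525]
orientation: [180.0, -0.0, -156.9]
force: [0.3, -0.2, -3.2]
opening: 0.0458
gripper_force: 30.0
```

Force shows only the scanner's weight, so nothing is touching. I'll continue out.

Request:
apply_moves(
  deltas=[
    {"fingers": 30,"delta_pos": [7,-0.2,0],"angular": [0,0,0]},
    {"fingers": 30,"delta_pos": [15,-0.4,0],"angular": [0,0,0]},
    {"fingers": 30,"delta_pos": [23,-0.6,0],"angular": [0,0,0]},
    {"fingers": 30,"delta_pos": [32,-0.8,0],"angular": [0,0,0]},
    {"fingers": 30,"delta_pos": [42,-1,0],"angular": [0,0,0]},
    {"fingers": 30,"delta_pos": [52,-1.3,0],"angular": [0,0,0]},
    {"fingers": 30,"delta_pos": [62,-1.5,0],"angular": [0,0,0]},
    {"fingers": 30,"delta_pos": [72,-1.8,0],"angular": [0,0,0]},
    {"fingers": 30,"delta_pos": [78,-2,0],"angular": [0,0,0]},
    {"fingers": 30,"delta_pos": [78,-2,0],"angular": [0,0,0]},
  ],
)

```text
clock: 6.2
tool_pos: [0.4768, -0.1302, 0.1527]
orientation: [180.0, 0.0, -157.0]
force: [0.3, -0.6, -2.2]
opening: 0.0457
gripper_force: 30.0
```

```bash
cat > goal.py <<'E'
from h import *
# scanner pose in tool: origin offset known from grasp; assume grip estimate (scanner origin xy) measured (.567,-.0885)
L=np.array([.378,-.3355,.0375]); az=-30; sight=60; d=.10
pit=np.radians(sight-15); a=np.radians(az)
h=np.array([np.cos(a),np.sin(a),0]); up=np.array([0,0,1.])
sx=np.cos(pit)*h+np.sin(pit)*up; sz=-np.sin(pit)*h+np.cos(pit)*up; sy=np.cross(sz,sx)
S=np.c_[sx,sy,sz]
W=np.array([-.0767,0,.1157]); los=S@[-.966,0,-.259]
org=L-d*los-S@W
tool=np.c_[-sx,sy,-sz]
tcp=org+S@np.array([-.0025,0,.1145])   # TCP in scanner frame
E
python3 - <<'E'
from goal import *
print("los",los,"window",L-d*los,"tcp",tcp,"rpy",R.from_matrix(tool).as_euler("xyz",degrees=True))
T,o=pose();print(o["tool_pos"],o["force"],o["joint_pos"])
print(delta(tcp,R.from_matrix(tool)))
for p,y in [((.49,-.17,.30),-152),((.48,-.22,.30),-150)]: print(delta(p,[180,0,y]))
E
```

```text
los [-0.43294731  0.24996225 -0.86620581] window [ 0.42129473 -0.36049622  0.12412058] tcp [ 0.46746761 -0.38715415  0.17573938] rpy [-180.   45.  150.]
[ 0.47683707 -0.13022825  0.15271726] [ 0.27058182 -0.6093727  -2.23468213] [ 7.55385327e+00  7.17092009e+00 -2.76809119e+01 -3.29790935e-03
 -5.51416633e+01 -7.45175404e+01]
([109.2, -232.8, -23.0], [20.8, -41.7, 50.2])
([3.4, -41.7, -147.3], [0.0, 0.0, -5.0])
([32.2, -83.8, -147.3], [0.0, 0.0, -7.0])
```

```bash
python3 - <<'E'
from goal import *
from scipy.spatial.transform import Slerp
T,o=pose(); g=R.from_matrix(tool); r0=R.from_matrix(T[:3,:3])
A=np.array([.477,-.15,.29]);B=tcp+[0,0,.09]
sl=Slerp([0,1],R.concatenate([r0,g]))
for f in np.linspace(0,1,9): print(delta(A+f*(B-A),sl(f)))
E
```

```text
([7.6, -18.3, -137.3], [-0.0, 0.0, 0.0])
([20.3, -45.1, -134.3], [2.6, -5.2, 6.3])
([33.0, -71.9, -131.2], [5.2, -10.4, 12.6])
([45.7, -98.7, -128.2], [7.8, -15.6, 18.8])
([58.4, -125.5, -125.2], [10.4, -20.8, 25.1])
([71.1, -152.3, -122.1], [13.0, -26.0, 31.4])
([83.7, -179.1, -119.1], [15.6, -31.3, 37.7])
([96.4, -206.0, -116.1], [18.2, -36.5, 43.9])
([109.1, -232.8, -113.0], [20.8, -41.7, 50.2])
```

Request:
apply_moves(
  deltas=[
    {"fingers": 30,"delta_pos": [0,0,-20],"angular": [0,0,0]},
    {"fingers": 30,"delta_pos": [2,-4,-55],"angular": [0,0,0]},
    {"fingers": 30,"delta_pos": [4,-9,-95],"angular": [0,0,0]},
    {"fingers": 30,"delta_pos": [7,-18,-125],"angular": [0,0,0]},
    {"fingers": 30,"delta_pos": [14,-32,-137],"angular": [1.3,-2.6,3.1]},
    {"fingers": 30,"delta_pos": [20,-45,-135],"angular": [2.6,-5.2,6.3]},
    {"fingers": 30,"delta_pos": [27,-58,-133],"angular": [3.9,-7.8,9.4]},
    {"fingers": 30,"delta_pos": [33,-72,-131],"angular": [5.2,-10.4,12.6]},
    {"fingers": 30,"delta_pos": [39,-85,-130],"angular": [6.5,-13,15.7]},
    {"fingers": 30,"delta_pos": [46,-99,-128],"angular": [7.8,-15.6,18.8]},
  ],
)

```text
clock: 7.2
tool_pos: [0.4742, -0.2395, 0.2808]
orientation: [-174.7, 16.7, -175.2]
force: [0.3, 0.7, -2.3]
opening: 0.0462
gripper_force: 30.0
```

```bash
python3 - <<'E'
from goal import *
T,o=pose();print(o["tool_pos"],o["force"],o["joint_pos"],o["opening"])
print(delta(tcp+[0,0,.09],R.from_matrix(tool)))
E
```

```text
[ 0.47418631 -0.23954781  0.2807854 ] [ 0.27010553  0.66072128 -2.31604623] [ -3.48920352  -5.81403433 -26.97208061   3.6429188  -51.62992343
 -84.34635928] 0.04618209155566475
([22.5, -145.1, 22.4], [13.0, -25.9, 31.3])
```

Request:
apply_moves(
  deltas=[
    {"fingers": 30,"delta_pos": [3,-18,3],"angular": [1.6,-3.2,3.9]},
    {"fingers": 30,"delta_pos": [6,-36,6],"angular": [3.2,-6.5,7.8]},
    {"fingers": 30,"delta_pos": [8,-54,8],"angular": [4.9,-9.7,11.7]},
    {"fingers": 30,"delta_pos": [11,-72,11],"angular": [6.5,-13,15.6]},
    {"fingers": 30,"delta_pos": [14,-91,14],"angular": [8.1,-16.2,19.6]},
    {"fingers": 30,"delta_pos": [17,-109,17],"angular": [9.8,-19.4,23.5]},
    {"fingers": 30,"delta_pos": [20,-127,20],"angular": [11.4,-22.7,27.4]},
    {"fingers": 30,"delta_pos": [22.5,-145,22.5],"angular": [13,-25.9,31.3]},
    {"fingers": 30,"delta_pos": [22.5,-145,22.5],"angular": [13,-25.9,31.3]},
    {"fingers": 30,"delta_pos": [22.5,-145,22.5],"angular": [13,-25.9,31.3]},
  ],
)

```text
clock: 8.2
tool_pos: [0.4487, -0.3749, 0.2844]
orientation: [-179.9, 43.0, 150.1]
force: [0.1, -0.5, -2.8]
opening: 0.0458
gripper_force: 30.0
```

```bash
python3 - <<'E'
from goal import *
T,o=pose();print(o["tool_pos"],o["orientation"],o["force"],o["joint_pos"],o["opening"])
im=ctrl.snapshot("scene");im2=ctrl.snapshot("wrist")
c=cv2.resize(im[110:330,200:460,::-1],None,fx=1.5,fy=1.5);w=cv2.resize(im2[:,100:600,::-1],None,fx=.8,fy=.825)
cv2.imwrite("pics/s3.png",np.hstack([c,w]))
print(delta(tcp,R.from_matrix(tool)))
E
```

```text
[ 0.44871673 -0.37492015  0.28441252] [-179.93125805   42.95834802  150.12941742] [ 0.07494597 -0.51598112 -2.7897644 ] [ -29.70617036  -11.24283899  -58.17108392   57.84009671   -0.21354895
 -147.96024287] 0.04579981561910089
([56.1, -2.5, 93.9], [0.2, -2.1, 0.2])
```

View pics/s3.png

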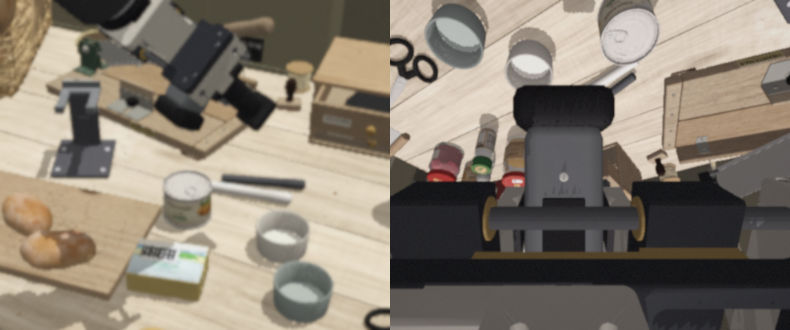

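The wrist view shows the scanner still held square (head at u≈565, hood at v≈107), and the scene view shows the holder left untouched. The arm stopped because j3 is at -58.2 and j5 at -0.2, both range limits. I'll fit the simple kinematics to the logged poses and pick a heading and tilt that are well within reach.

```bash
cat > kin.py <<'E'
from h import *
from scipy.optimize import least_squares
lim=np.array([[-176.03,176.03],[-82.01,121.73],[-58.28,71.71],[-173.87,95.51],[-174.79,-.11],[-173.66,173.66]])
C=np.array([[0,0,1],[-1,0,0],[0,-1,0.]])
E=lambda a,x:R.from_euler(a,x,degrees=True)
def fk(q,k,s4):
    a1,a2,a3,h,d6,off=k
    F=E("z",q[0])*E("y",q[1]-q[2]); Q=F*E("x",s4*q[3])*E("y",-q[4])*E("x",-q[5])
    s,c=np.sin(np.radians(q[1])),np.cos(np.radians(q[1]))
    p=E("z",q[0]).apply([a1+a2*s,off,h+a2*c])+F.apply([a3,0,0])+Q.apply([d6,0,0])
    return p,Q*R.from_matrix(C)
D=[([80.563,20.587,.64,-.017,-70.137,-16.507],[.29514,.60657,.22572],[179.914,-.008,-25.95]),
([58.641,1.433,-2.617,-.007,-85.958,-56.889],[.4122,.3079,.3894],[179.99,0,-88.249]),
([10.616,7.551,-5.732,-.007,-76.719,-75.321],[.55649,-.09079,.3106],[180,0,-154.707]),
([7.554,7.171,-27.681,-.003,-55.142,-74.518],[.47684,-.13023,.15272],[180,0,-157]),
([-3.489,-5.814,-26.972,3.643,-51.63,-84.346],[.47419,-.23955,.28079],[-174.7,16.7,-175.2]),
([-29.706,-11.243,-58.171,57.84,-.2135,-147.96],[.44872,-.37492,.28441],[-179.931,42.958,150.129])]
def fit(s4):
    f=lambda k:np.concatenate([np.r_[fk(q,k,s4)[0]-p,.2*(fk(q,k,s4)[1].inv()*E("xyz",o)).as_rotvec()] for q,p,o in D])
    return least_squares(f,[0,.4,.4,.3,.25,-.19])
r=min((fit(s) for s in (1,-1)),key=lambda r:r.cost); S4=1 if fit(1).cost<fit(-1).cost else -1; K=r.x
def ik(p,rot,q0):
    f=lambda q:np.r_[(fk(q,K,S4)[0]-p)*10,(fk(q,K,S4)[1].inv()*rot).as_rotvec()]
    s=least_squares(f,np.clip(q0,lim[:,0]+.5,lim[:,1]-.5),bounds=(lim[:,0],lim[:,1]));return s.x,s.cost
def goal(az,sight,d,L=np.array([.378,-.3355,.0375]),up_=0):
    pit=np.radians(sight-15);a=np.radians(az);h=np.array([np.cos(a),np.sin(a),0]);up=np.array([0,0,1.])
    sx=np.cos(pit)*h+np.sin(pit)*up;sz=-np.sin(pit)*h+np.cos(pit)*up;S=np.c_[sx,np.cross(sz,sx),sz]
    org=L-d*S@[-.966,0,-.259]-S@[-.0767,0,.1157]
    return org+S@[-.0025,0,.1145]+[0,0,up_],R.from_matrix(np.c_[-sx,np.cross(sz,sx),-sz])
E
python3 - <<'E'
from kin import *
print(K,S4,r.cost,np.abs(r.fun).max())
for sight in (55,60):
  for az in (-60,-30,0,20,40,60):
    p,rot=goal(az,sight,.105); q,c=ik(p,rot,[-10,0,-30,5,-45,-80])
    m=np.minimum(q-lim[:,0],lim[:,1]-q).min()
    print(sight,az,np.round(q,1),"cost %.1e margin %.1f"%(c,m),np.round(p,3))
E
```

```text
[ 0.04111951  0.69801435  0.3970068   0.29283908  0.58275665 -0.17499675] -1 0.004634189380394736 0.06276263122829323
55 -60 [ -10.1    0.6  -48.6   44.1  -26.5 -173.7] cost 2.8e-02 margin 0.0 [ 0.437 -0.438  0.17 ]
55 -30 [ -17.7    0.2  -55.8   73.7   -5.7 -173.7] cost 8.3e-03 margin 0.0 [ 0.48  -0.394  0.17 ]
55 0 [ -40.8    9.3  -57.5 -109.1  -26.4   54.6] cost 2.2e-30 margin 0.8 [ 0.496 -0.336  0.17 ]
55 20 [-48.9  15.  -46.9 -75.4 -38.3  44.9] cost 2.6e-22 margin 11.4 [ 0.489 -0.295  0.17 ]
55 40 [-50.9  20.3 -36.1 -56.1 -50.7  44.4] cost 6.3e-30 margin 22.1 [ 0.468 -0.26   0.17 ]
55 60 [-49.3  25.  -26.1 -43.2 -62.4  48. ] cost 8.8e-22 margin 32.2 [ 0.437 -0.233  0.17 ]
60 -60 [  -8.9   -2.2  -50.2   44.7  -26.4 -173.7] cost 4.9e-02 margin 0.0 [ 0.431 -0.427  0.18 ]
60 -30 [ -17.7   -2.3  -57.    74.1   -5.4 -173.7] cost 1.9e-02 margin 0.0 [ 0.47  -0.388  0.18 ]
60 0 [ -48.    11.7  -58.3 -107.   -33.7   59.8] cost 8.5e-04 margin 0.0 [ 0.484 -0.336  0.18 ]
60 20 [-55.5  18.  -48.7 -80.3 -44.   56.5] cost 9.0e-30 margin 9.6 [ 0.477 -0.299  0.18 ]
60 40 [-56.4  23.5 -35.7 -58.5 -55.5  51.8] cost 7.5e-30 margin 22.6 [ 0.459 -0.267  0.18 ]
60 60 [-53.6  28.5 -23.8 -44.6 -67.3  52.6] cost 7.7e-30 margin 34.5 [ 0.431 -0.244  0.18 ]
```

```bash
python3 - <<'E'
from kin import *
for s in (1,-1):
    f=fit(s); print(s,f.x,f.cost); print(np.round(f.fun.reshape(-1,6)[:,:3]*1000,1).tolist()); 
    for q,p,o in D[4:]: print((fk(q,f.x,s)[1].inv()*E("xyz",o)).as_rotvec(degrees=True))
E
```

```text
1 [ 0.05285223  0.67917486  0.38845737  0.29026458  0.56397157 -0.18501302] 0.08792442487418255
[[-4.9, 10.2, 3.9], [-16.2, -13.8, -11.6], [-11.1, 4.7, -0.3], [-0.0, 6.8, 25.4], [28.8, 51.7, 7.1], [-44.4, -66.7, -24.5]]
[ 5.70370286  0.56710941 -4.55257409]
[   0.22974699   -0.36571063 -115.67861807]
-1 [ 0.04111951  0.69801435  0.3970068   0.29283908  0.58275665 -0.17499675] 0.004634189380394736
[[-14.6, 14.7, 2.4], [-26.3, -10.8, -9.6], [-13.9, 14.5, 0.2], [-3.7, 16.5, 23.0], [25.9, 4.7, 7.4], [-38.4, -62.8, -23.5]]
[ 0.01912992  0.00359219 -0.02997805]
[0.0007008  0.00061913 0.00057514]
```

```bash
python3 - <<'E'
s=open("kin.py").read()
s=s.replace("a1,a2,a3,h,d6,off=k","a1,a2,a3,h,d6,off,e,w=k").replace("F.apply([a3,0,0])","F.apply([a3,0,e])+(F*E('x',s4*q[3])).apply([0,w,0])").replace(".25,-.19]",".25,-.05,0,-.14]").replace("f=lambda k:np.concatenate([np.r_","f=lambda k:np.concatenate([.003*np.array([k[0],k[6],k[5]])]+[np.r_")
open("kin.py","w").write(s)
E
python3 - <<'E'
from kin import *
print(np.round(K,4),S4,r.cost); print(np.round(r.fun[3:].reshape(-1,6)[:,:3]*1000,1).tolist())
for sight in (55,60):
  for az in (-60,-30,0,20,40,60):
    p,rot=goal(az,sight,.105); best=min((ik(p,rot,q0) for q0 in ([-20,0,-30,5,-45,-80],[-20,0,-30,-60,-45,-40],[-20,0,-30,60,-45,-140])),key=lambda x:x[1]); q,c=best
    m=np.minimum(q-lim[:,0],lim[:,1]-q).min()
    print(sight,az,np.round(q,1),"cost %.1e margin %.1f"%(c,m),np.round(p,3))
E
```

```text
[ 0.      0.6016  0.4636  0.1988  0.378  -0.      0.     -0.1918] -1 1.5670136904375805e-08
[[0.0, 0.0, 0.0], [-0.0, 0.0, 0.0], [-0.0, -0.0, -0.0], [0.0, 0.0, -0.0], [-0.0, 0.0, -0.0], [-0.0, -0.0, 0.0]]
55 -60 [ -27.5    3.5  -52.5   57.8  -15.4 -173.7] cost 2.2e-02 margin 0.0 [ 0.437 -0.438  0.17 ]
55 -30 [ -21.9    3.   -48.    13.3   -0.5 -109.5] cost 4.2e-03 margin 0.4 [ 0.48  -0.394  0.17 ]
55 0 [-32.9   5.1 -24.5 -41.1 -32.1 -27.2] cost 2.3e-27 margin 32.0 [ 0.496 -0.336  0.17 ]
55 20 [-38.6   8.6 -18.5 -46.  -49.7  -4.7] cost 1.5e-25 margin 39.8 [ 0.489 -0.295  0.17 ]
55 40 [-40.1  12.3 -14.  -44.8 -64.   10.7] cost 4.2e-30 margin 44.3 [ 0.468 -0.26   0.17 ]
55 60 [-39.2  15.9 -10.4 -40.9 -75.7  24. ] cost 4.9e-29 margin 47.9 [ 0.437 -0.233  0.17 ]
60 -60 [ -27.3    1.3  -54.    58.8  -15.  -173.7] cost 4.0e-02 margin 0.0 [ 0.431 -0.427  0.18 ]
60 -30 [-22.2   1.  -42.5 -17.   -0.1 -78.5] cost 5.1e-03 margin 0.0 [ 0.47  -0.388  0.18 ]
60 0 [-39.6   4.1 -24.2 -51.1 -35.4 -14.4] cost 2.2e-30 margin 34.1 [ 0.484 -0.336  0.18 ]
60 20 [-44.9   8.8 -18.2 -52.4 -54.    3.8] cost 1.3e-29 margin 40.1 [ 0.477 -0.299  0.18 ]
60 40 [-45.6  13.6 -12.8 -49.2 -68.7  16.6] cost 2.2e-30 margin 45.4 [ 0.459 -0.267  0.18 ]
60 60 [-43.8  18.   -8.1 -44.1 -80.8  27.9] cost 6.2e-30 margin 50.2 [ 0.431 -0.244  0.18 ]
```

```bash
cat > plan.py <<'E'
from kin import *
from scipy.spatial.transform import Slerp
def rotn(az,tilt): return goal(az,tilt+15,.1)[1]
def path(wps,n):
    T,o=pose(); q=o["joint_pos"]; P=[(T[:3,3],R.from_matrix(T[:3,:3]))]+wps
    for i in range(len(wps)):
        (p0,r0),(p1,r1)=P[i],P[i+1]; sl=Slerp([0,1],R.concatenate([r0,r1]))
        for f in np.linspace(0,1,n[i]+1)[1:]:
            pp,rr=p0+f*(np.array(p1)-p0),sl(f); q1,c=ik(pp,rr,q); print(i,*delta(pp,rr,T),"dq",np.round(q1-q,0),"c %.0e"%c); q=q1
    print(np.round(q,1))
E
python3 - <<'E'
from plan import *
path([([.47,-.27,.29],rotn(5,12)),goal(35,60,.105,up_=.07)],[7,8])
E
```

```text
0 [2.8, 14.4, -4.0] [-2.3, 4.3, -4.5] dq [ 14.  -0.  12. -36. -18.  31.] c 2e-27
0 [5.6, 28.7, -8.0] [-4.6, 8.5, -8.9] dq [  1.   1.   8. -11. -10.  14.] c 5e-21
0 [8.3, 43.1, -11.9] [-6.9, 12.8, -13.4] dq [ 0.  2.  6. -6. -8. 10.] c 7e-22
0 [11.1, 57.4, -15.9] [-9.2, 17.1, -17.8] dq [ 0.  2.  5. -3. -7.  7.] c 4e-30
0 [13.9, 71.8, -19.9] [-11.6, 21.4, -22.3] dq [ 0.  2.  4. -2. -7.  5.] c 4e-20
0 [16.7, 86.1, -23.9] [-13.9, 25.6, -26.8] dq [ 1.  2.  4. -1. -6.  5.] c 4e-24
0 [19.4, 100.5, -27.9] [-16.2, 29.9, -31.2] dq [ 1.  2.  4. -1. -6.  4.] c 1e-26
1 [23.0, 99.6, -24.4] [-19.9, 26.1, -33.3] dq [-3. -1. -0. -4.  2.  8.] c 1e-21
1 [26.6, 98.8, -20.9] [-23.5, 22.2, -35.4] dq [-3. -0.  0. -5.  1.  9.] c 2e-19
1 [30.2, 97.9, -17.5] [-27.1, 18.3, -37.4] dq [-4.  0.  1. -6.  0. 10.] c 2e-18
1 [33.8, 97.1, -14.0] [-30.8, 14.4, -39.3] dq [-5.  1.  1. -6. -1. 11.] c 3e-18
1 [37.4, 96.2, -10.5] [-34.3, 10.4, -41.2] dq [-5.  1.  1. -6. -2. 11.] c 7e-19
1 [41.0, 95.4, -7.1] [-37.9, 6.3, -43.1] dq [-5.  2.  1. -6. -3. 10.] c 2e-20
1 [44.6, 94.5, -3.6] [-41.4, 2.3, -44.9] dq [-5.  2.  1. -5. -3. 10.] c 5e-22
1 [48.2, 93.7, -0.1] [-44.9, -1.9, -46.6] dq [-4.  3.  1. -5. -4.  9.] c 7e-24
[-45.    7.6 -10.4 -47.7 -70.4   6.1]
```

Request:
apply_moves(
  deltas=[
    {"fingers": 30,"delta_pos": [1,5,-1.5],"angular": [-0.8,1.5,-1.5]},
    {"fingers": 30,"delta_pos": [2,10,-3],"angular": [-1.5,3,-3]},
    {"fingers": 30,"delta_pos": [2.8,14.4,-4],"angular": [-2.3,4.3,-4.5]},
    {"fingers": 30,"delta_pos": [4.2,21,-6],"angular": [-3.5,6.4,-6.7]},
    {"fingers": 30,"delta_pos": [5.6,29,-8],"angular": [-4.6,8.5,-9]},
    {"fingers": 30,"delta_pos": [8.3,43,-12],"angular": [-7,13,-13.4]},
    {"fingers": 30,"delta_pos": [11,57,-16],"angular": [-9.2,17,-18]},
    {"fingers": 30,"delta_pos": [14,72,-20],"angular": [-11.6,21.4,-22.3]},
    {"fingers": 30,"delta_pos": [16.7,86,-24],"angular": [-14,25.6,-27]},
    {"fingers": 30,"delta_pos": [19.4,100,-28],"angular": [-16.2,30,-31]},
  ],
)

```text
clock: 9.3
tool_pos: [0.4715, -0.2669, 0.2901]
orientation: [179.6, 11.9, -174.8]
force: [-0.4, -0.2, -2.3]
opening: 0.0459
gripper_force: 30.0
```

```bash
python3 - <<'E'
from plan import *
o=ctrl.get_obs();print(o["joint_pos"],o["tool_pos"],o["opening"])
path([goal(35,60,.105,up_=.07)],[9])
E
```

```text
[-1.16426025e+01 -1.84105930e-02 -1.58818122e+01 -4.25598627e+00
 -6.29206019e+01 -7.15396957e+01] [ 0.47147823 -0.26693041  0.29005749] 0.04593646171121009
0 [1.7, -0.8, 4.2] [-1.6, -3.6, -3.0] dq [-3. -1. -0. -4.  2.  7.] c 2e-23
0 [3.5, -1.7, 8.3] [-3.1, -7.2, -5.9] dq [-3. -0. -0. -4.  2.  8.] c 1e-21
0 [5.2, -2.5, 12.5] [-4.7, -10.8, -8.9] dq [-3.  0.  0. -5.  1.  9.] c 2e-20
0 [6.9, -3.3, 16.7] [-6.2, -14.3, -11.8] dq [-4.  0.  1. -5. -0.  9.] c 7e-20
0 [8.6, -4.2, 20.9] [-7.8, -17.9, -14.8] dq [-4.  1.  1. -6. -1.  9.] c 3e-20
0 [10.4, -5.0, 25.0] [-9.3, -21.5, -17.8] dq [-4.  1.  1. -5. -2.  9.] c 5e-21
0 [12.1, -5.8, 29.2] [-10.9, -25.1, -20.7] dq [-4.  2.  1. -5. -3.  9.] c 4e-22
0 [13.8, -6.6, 33.4] [-12.5, -28.7, -23.7] dq [-4.  2.  1. -5. -3.  9.] c 1e-23
0 [15.6, -7.5, 37.5] [-14.0, -32.3, -26.7] dq [-4.  2.  1. -4. -3.  8.] c 2e-25
[-45.    7.6 -10.4 -47.7 -70.4   6.1]
```

Request:
apply_moves(
  deltas=[
    {"fingers": 30,"delta_pos": [1.7,-0.8,4],"angular": [-1.6,-3.6,-3]},
    {"fingers": 30,"delta_pos": [3.5,-1.7,8],"angular": [-3.1,-7.2,-5.9]},
    {"fingers": 30,"delta_pos": [5,-2.5,12.5],"angular": [-4.7,-10.8,-8.9]},
    {"fingers": 30,"delta_pos": [7,-3.3,17],"angular": [-6.2,-14.3,-11.8]},
    {"fingers": 30,"delta_pos": [8.6,-4.2,21],"angular": [-7.8,-17.9,-14.8]},
    {"fingers": 30,"delta_pos": [10.4,-5,25],"angular": [-9.3,-21.5,-17.8]},
    {"fingers": 30,"delta_pos": [12,-5.8,29],"angular": [-10.9,-25.1,-20.7]},
    {"fingers": 30,"delta_pos": [13.8,-6.6,33],"angular": [-12.5,-28.7,-23.7]},
    {"fingers": 30,"delta_pos": [15.6,-7.5,37.5],"angular": [-14,-32.3,-26.7]},
    {"fingers": 30,"delta_pos": [15.6,-7.5,37.5],"angular": [-14,-32.3,-26.7]},
  ],
)

```text
clock: 10.3
tool_pos: [0.4641, -0.2776, 0.248]
orientation: [-179.8, 45.2, -145.3]
force: [0.1, -0.4, -2.2]
opening: 0.0457
gripper_force: 30.0
```

```bash
python3 - <<'E'
from plan import *
T,o=pose();print(o["joint_pos"],o["tool_pos"],o["force"])
a=ctrl.snapshot("top");b=ctrl.snapshot("scene")
z=lambda i:cv2.resize(i[:,:,::-1],None,fx=1.5,fy=1.5,interpolation=cv2.INTER_CUBIC)
cv2.imwrite("pics/m4.png",np.hstack([z(a[120:320,190:450]),z(b[130:330,200:460])]))
path([goal(35,60,.105)],[5])
E
```

```text
[-45.38193389   7.72307858 -10.53092644 -47.91399734 -70.18815002
   6.54716299] [ 0.46410424 -0.27755942  0.24802911] [ 0.05287584 -0.38414362 -2.1935074 ]
0 [9.6, 0.5, 10.2] [-0.1, -0.0, -0.0] dq [-0.  1. -1. -0.  1.  1.] c 3e-30
0 [19.1, 1.0, 20.3] [-0.2, -0.0, -0.1] dq [-0.  1. -1. -0.  1.  1.] c 9e-19
0 [28.7, 1.5, 30.5] [-0.3, -0.0, -0.1] dq [-0.  1. -1. -1.  1.  2.] c 9e-19
0 [38.3, 2.0, 40.6] [-0.4, -0.0, -0.2] dq [-0.  1. -1. -1.  1.  2.] c 7e-19
0 [47.9, 2.5, 50.8] [-0.5, -0.0, -0.2] dq [-0.  1. -1. -1.  1.  2.] c 5e-19
[-45.7  12.4 -14.1 -50.2 -65.3  13.6]
```

View pics/m4.png

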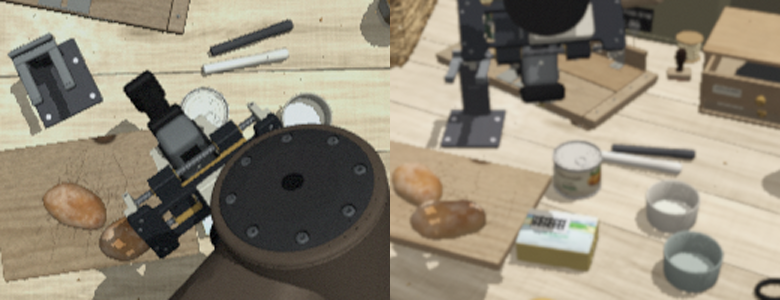

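The scanner is tipped nose-down and held above the pack. The pack, tin and dishes have not moved, and the empty holder is clear. I'll descend.

Request:
apply_moves(
  deltas=[
    {"fingers": 30,"delta_pos": [7,0.4,7.5],"angular": [-0.1,0,0]},
    {"fingers": 30,"delta_pos": [16,0.8,17],"angular": [-0.2,0,0]},
    {"fingers": 30,"delta_pos": [26,1.3,28],"angular": [-0.3,0,-0.1]},
    {"fingers": 30,"delta_pos": [36,1.9,38],"angular": [-0.4,0,-0.2]},
    {"fingers": 30,"delta_pos": [44,2.3,47],"angular": [-0.5,0,-0.2]},
    {"fingers": 30,"delta_pos": [48,2.5,51],"angular": [-0.5,0,-0.2]},
    {"fingers": 30,"delta_pos": [48,2.5,51],"angular": [-0.5,0,-0.2]},
    {"fingers": 30,"delta_pos": [48,2.5,51],"angular": [-0.5,0,-0.2]},
  ],
)

```text
clock: 11.2
tool_pos: [0.464, -0.2754, 0.1807]
orientation: [-179.9, 45.0, -144.9]
force: [0.5, 1.0, -2.1]
opening: 0.0459
gripper_force: 30.0
```

```bash
python3 - <<'E'
from plan import *
T,o=pose();print(o["tool_pos"],o["orientation"],o["force"])
p,rot=goal(35,60,.105);print(delta(p,rot))
A=T[:3,:3];S=np.c_[-A[:,0],A[:,1],-A[:,2]];W=T[:3,3]+S@([-.0767+.0025,0,.1157-.1145]);l=S@[-.966,0,-.259]
t=(.0375-W[2])/l[2];print("window",W,"hit",W+t*l,"dist",t,"los",l)
a=ctrl.snapshot("scene")[150:350,220:420,::-1];w=ctrl.snapshot("wrist")[:,:,::-1]
cv2.imwrite("pics/f5.png",np.hstack([cv2.resize(a,(400,400),interpolation=cv2.INTER_CUBIC),w[:,120:520]]))
E
```

```text
[ 0.46404383 -0.27543989  0.18073658] [-179.86429527   44.98782214 -144.88059826] [ 0.50005275  0.96178331 -2.12508173]
([-0.1, 0.2, 1.1], [-0.1, -0.0, 0.1])
window [ 0.42042326 -0.30611554  0.12912912] hit [ 0.3771833  -0.33660631  0.0375    ] dist 0.1057952018881902 los [-0.40871382 -0.28820566 -0.86609902]
```

View pics/f5.png

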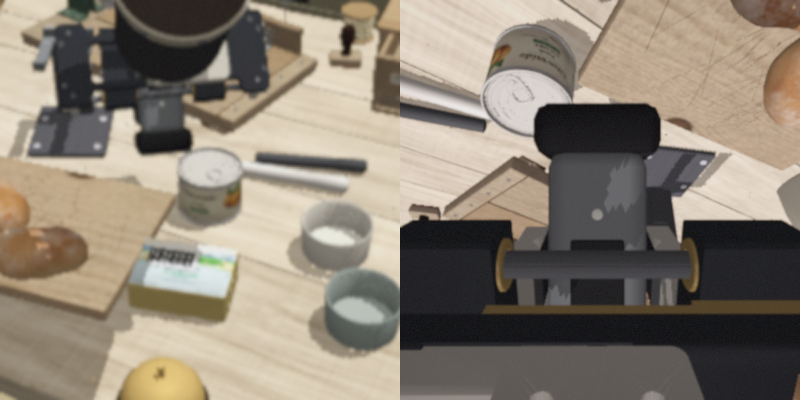

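The wrist view shows the scanner unslipped in the grip: hood at (597,130) and dot at (597,214), against (600,128) and (600,212) at the grasp. The scene view shows the hood at about (301,220) full-frame, with the pack, tin and dishes undisturbed. As a cross-check I'll project the computed window point into the scene view and check that the arm is steady.

Request:
apply_moves(
  deltas=[
    {"fingers": 30,"delta_pos": [0,0,1],"angular": [0,0,0]},
    {"fingers": 30,"delta_pos": [0,0,1],"angular": [0,0,0]},
    {"fingers": 30,"delta_pos": [0,0,1],"angular": [0,0,0]},
    {"fingers": 30,"delta_pos": [0,0,1],"angular": [0,0,0]},
    {"fingers": 30,"delta_pos": [0,0,1],"angular": [0,0,0]},
  ],
)

```text
clock: 11.8
tool_pos: [0.4645, -0.2747, 0.1799]
orientation: [-179.9, 45.0, -144.9]
force: [0.6, 0.5, -2.0]
opening: 0.046
gripper_force: 30.0
```

```bash
python3 - <<'E'
from h import *
T,o=pose();A=T[:3,:3];S=np.c_[-A[:,0],A[:,1],-A[:,2]];p=ctrl.camera_params("scene");M=np.linalg.inv(np.array(p["cam_to_world"]))
for n,x in [("window",[-.0767,0,.1157]),("hoodL",[-.07,.029,.116]),("hoodR",[-.07,-.029,.116])]:
    w=T[:3,3]+S@(np.array(x)-[-.0025,0,.1145]);c=M@np.r_[w,1];print(n,w,p["cx"]-p["fx"]*c[0]/c[2],p["cy"]+p["fy"]*c[1]/c[2])
l=S@[-.966,0,-.259];w=T[:3,3]+S@[-.0742,0,.0012];t=(.0375-w[2])/l[2];print("hit",w+t*l,t,o["qvel"].round(2),o["clock"])
E
```

```text
window [ 0.42087084 -0.30542447  0.12833247] 301.91873519274725 227.519311426428
hoodL [ 0.40792516 -0.27907403  0.13323595] 287.3108317892183 225.5789528205833
hoodR [ 0.44122024 -0.32656539  0.13332675] 315.75906765408234 222.91751857407337
hit [ 0.37800847 -0.33564794  0.0375    ] 0.10487407121779518 [ 0.    0.02 -0.   -0.   -0.03 -0.04] 11.8
```

The projected hood (u 287–316, v≈225) matches the picture. The line of sight hits the label centre from 10.5 cm, 60° below level, and the arm is steady, so I'm handing in.

```bash
python3 -c "
from plant import ctrl
print(ctrl.close_job())"
```

```text
the job is handed in; nothing more can be done
None
```

I handed the job in at about 12 s, still holding the scanner steady 10.5 cm from the label centre, nose tipped 60° below level; nothing was pushed, as far as the camera views show.

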